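Find the worn bearing by feel and reject it

TASK

Three bearing units of the tube mixer stand in the slots of the check stand, and one has a worn, loose pivot: rock the levers, first to the stand's left and then to its right, to the ends of their play, to feel which one it is, but never force a lever against its stops. Draw the loose unit out of the front of its slot and set it down upright in the middle of the grey tray, not dropping it. Leave its lever tipped right over to either side of its play, as the sign of a reject, and leave the two tight units in their slots and the petri dish and dropper bottle where they are.

Things in the scene. Friction and masses are not known exactly. Their poses are not given: they have to be found in the camera images.
- stand: Check stand: aluminium plate 150 (x) x 340 (y) x 8 mm fixed to the worktop. Origin: centre of its underside; -x is its front, towards the robot, +y its left as the robot sees it. Three slots along x at y = +110, 0 and -110 mm, open at the front, closed by a back stop. A unit fully home stands on the plate with its axes along the stand's and its origin at x = +31 mm, z = 8 mm.
- slot_mouth (a point): Front end of the middle slot's steel lips, on the slot's centre line at plate top (stand x = 7.5, y = 0, z = 8 mm); the other two slots are alike. The lips, 5 mm thick, overhang the foot's left and right edges by 7.5 mm, 1.5 mm above it; 1.5 mm clearance to each side. A unit drawn 57 mm or more towards -x from home is free to be lifted; the plate in front still carries it.
- tray: Shallow grey plastic tray, 140 x 140 x 30 mm outside, walls and floor 4 to 5 mm, open at the top, fixed to the worktop; to the left of the stand. Origin: centre of its underside.
- bearing_k: One of three bearing units of the same look, 0.6 to 0.8 kg: grey foot 60 x 60 x 10 mm, round housing, upright yoke lever with a black grip (14 mm along x, 16 along y, 68 to 112 mm above the underside), by which it may be lifted. Origin: centre of the underside, z up. The pivot runs along x, 32 mm above the origin; the lever rocks to +y and -y. Which unit stands in which slot changes.
- bearing_m: One of three bearing units of the same look, 0.6 to 0.8 kg: grey foot 60 x 60 x 10 mm, round housing, upright yoke lever with a black grip (14 mm along x, 16 along y, 68 to 112 mm above the underside), by which it may be lifted. Origin: centre of the underside, z up. The pivot runs along x, 32 mm above the origin; the lever rocks to +y and -y. Which unit stands in which slot changes.
- bearing_t: One of three bearing units of the same look, 0.6 to 0.8 kg: grey foot 60 x 60 x 10 mm, round housing, upright yoke lever with a black grip (14 mm along x, 16 along y, 68 to 112 mm above the underside), by which it may be lifted. Origin: centre of the underside, z up. The pivot runs along x, 32 mm above the origin; the lever rocks to +y and -y. Which unit stands in which slot changes.
- bearing_k_tip (a point): Top of that unit's black grip, on its centre line, 78 mm above the pivot. Inside its play the lever moves with under 0.5 N and stays where it is left: about 1 mm to each side at the grip if tight, 17 to 18 mm if loose. Then it meets a stop that gives elastically, 1 mm for about 4 N at the grip; 3 to 5 N is enough to feel it, over 9 N is too much. From 1 to 3 N on the foot too slides and tips in its smooth slot, by up to 4 mm. A firm pinch keeps the lever from tilting.
- bearing_m_tip (a point): Top of that unit's black grip, on its centre line, 78 mm above the pivot. Inside its play the lever moves with under 0.5 N and stays where it is left: about 1 mm to each side at the grip if tight, 17 to 18 mm if loose. Then it meets a stop that gives elastically, 1 mm for about 4 N at the grip; 3 to 5 N is enough to feel it, over 9 N is too much. From 1 to 3 N on the foot too slides and tips in its smooth slot, by up to 4 mm. A firm pinch keeps the lever from tilting.
- bearing_t_tip (a point): Top of that unit's black grip, on its centre line, 78 mm above the pivot. Inside its play the lever moves with under 0.5 N and stays where it is left: about 1 mm to each side at the grip if tight, 17 to 18 mm if loose. Then it meets a stop that gives elastically, 1 mm for about 4 N at the grip; 3 to 5 N is enough to feel it, over 9 N is too much. From 1 to 3 N on the foot too slides and tips in its smooth slot, by up to 4 mm. A firm pinch keeps the lever from tilting.
- bearing_k_shaft: The steel shaft in that unit's housing, along x; origin: middle of the pivot, 32 mm above the middle of the underside; z up when unloaded. The lever turns on it within its play (only the loose lever's top can get more than 3 mm off the shaft's z axis); once on its stop the lever twists the shaft along, 0.05 rad per N m: about 0.013 rad at 4 N on the grip, 0.034 rad is the most it bears.
- bearing_m_shaft: The steel shaft in that unit's housing, along x; origin: middle of the pivot, 32 mm above the middle of the underside; z up when unloaded. The lever turns on it within its play (only the loose lever's top can get more than 3 mm off the shaft's z axis); once on its stop the lever twists the shaft along, 0.05 rad per N m: about 0.013 rad at 4 N on the grip, 0.034 rad is the most it bears.
- bearing_t_shaft: The steel shaft in that unit's housing, along x; origin: middle of the pivot, 32 mm above the middle of the underside; z up when unloaded. The lever turns on it within its play (only the loose lever's top can get more than 3 mm off the shaft's z axis); once on its stop the lever twists the shaft along, 0.05 rad per N m: about 0.013 rad at 4 N on the grip, 0.034 rad is the most it bears.
- petri: Bystander: loose clear petri dish, 58 mm across, 15 mm high, to the right of the stand. Origin: centre of its underside.
- dropper: Bystander: small loose amber dropper bottle, 33 mm across, 102 mm high, behind the stand's left end. Origin: centre of its underside.
There are look-alikes about, which are no part of the job. What is shaped like the bearing_k but brown or orange is not meant.

How it is judged:
By the outcome, as a careful person would: the job done as asked, in the order asked, and still so for the second after the job is handed in, with the robot touching nothing.
It also fails if it takes over 72 s, if anything falls off the work surface, if the arm or the gripper's body presses on something with over 40 N, if the wrist force passes 120 N, or if a joint passes its speed limit or range.

ROBOT

A 7-joint arm with a two-finger parallel gripper is mounted at the origin on a cart in front of the work surface, level with it; the furniture and walls round the work are solid. World frame = base frame: x ahead of the robot, y to its left, z up, the work surface at z = 0. Lengths are in m, angles in rad, forces in N, time in s.
With the tool pointing down it reaches from about 0.35 to 0.9 m from the base axis. Payload 7.2 kg.
Tool frame: the origin (TCP) lies midway between the tips of the shut fingers; the grasp point (between the pads) lies 19 mm behind it; z points along the fingers, y is the line along which they close (so a half turn about z gives the same grasp; the last joint's range is limited). The gripper opens to 85 mm and grips with 20 to 120 N. Pads are 22 mm wide; open, the fingers measure 114 mm over their backs; the gripper's body (76 mm by 85 mm) begins 54 mm behind the grasp point. The pads swing forward as they close: fully open they stand 13 mm farther back than shut.
Start: joints at [1.034, 0.411, -0.013, 1.596, 0.006, 1.134, -0.082], TCP at [0.282, -0.558, 0.231] pointing down, gripper open.
Joint ranges: [-2.95, 2.95], [-0.29, 1.99], [-1.47, 1.44], [0.14, 2.54], [-1.03, 4.17], [0.13, 1.85], [-2.86, 2.86]. Speed limits (rad/s): [2.39, 2.39, 3.01, 3.01, 3.14, 3.14, 3.14].

INTERFACE

Orientations are given as [roll, pitch, yaw] about the fixed x, y, z axes, in that order (R = Rz(yaw) Ry(pitch) Rx(roll)).
In Python, from rig import bot gives the robot as it stands.
- The arm moves only by the tool servo_tool, never from a script. Its argument "plan" is text: rows parted by semicolons, each of 7 numbers parted by spaces: the gripper's target within -1 to 1 (shut at 1, half-way at 0, fully open at -1), then the shift along the tool's x, y, z in cm, then the turn, a rotation vector about the tool's x, y, z in rad. A call has exactly 5 rows; each row is the pose to reach, as a shift and turn from the pose commanded when the call began, along the tool's axes at that moment; what a row does not reach only later rows make up. A row lasts 1/10 s, in which the tool goes at most 50 mm and 8.59 degrees, less where a joint would pass 70% of its speed; a pose out of reach is approached as far as the arm can. A call with a gripper value outside its range is refused whole. The fingers move at their own pace and stop on an object; "grip_force" is the grip in N (left out, the last holds). Time passes only in rows, so rows that repeat a pose let the fingers close, or fill a call up. It gives the time, the measured TCP pose, the force, the opening and the grip force at its end, in the units of the state.
- bot.observe(): the state, without advancing time (a new reading comes with each control period).
- bot.capture(name): name is "side" or "top"; returns a dict with "img" (384x512x3 uint8, red, green, blue), "fovy" (degrees; the focal length in pixels is half the picture's height over the tangent of half this angle, whatever the lens; pixels are square), "cx", "cy" (the principal point, pixels), "origin" and "attitude" of the camera in the world. Camera axes: x right, y up, looking along -z (the intrinsics and any distortion apply to the point x, -y, -z); pixel columns grow to the right and rows downward; lengths in m; the calibration is good to about 2 mm. A picture is of the moment at which its call begins. There is no depth.
- bot.sign_off(): hands the job in; it is judged then, once.
The state is a dict: "time_s": time; "qpos": joint angles; "joint_velocities": joint speeds; "joint_efforts": joint torques, N m; "position": TCP position; "tool_rot": TCP orientation; "force": force on the tool from outside, world axes, zero at the start; "moment": the same for the moment, N m; "width": opening from 0.0 (shut) to 1.0 (fully open); "gripper_force": force on a finger pad.
Only numpy, scipy, OpenCV 4.12 (cv2) and the standard library are available. Lean on these libraries where they do the work, as an engineer would, in place of code of your own. Each camera call takes 0.05 s, during which the arm holds its last target. There are 200 camera calls.

## Working session

There is one attempt and no reset: what is moved stays moved. The work goes in short steps, Python scripts to look and compute and a tool call to move; the robot and the scene stay as the last step left them, time stands still between calls to the robot, and variables do not carry over. Pictures are saved under pics/ and viewed, at most 10 in all, crops included, and the job is handed in when it is done.

Besides the shell and the picture viewer there is one more tool, called after ">>>" as a command line: name --argument value ..., lists and objects as JSON in quotes. servo_tool: Moves the arm, as the interface text tells. Its arguments: {"type":"object","properties":{"plan":{"type":"string"},"grip_force":{"type":"number"}},"required":["plan"]}

```bash
mkdir -p pics; ls; python3 - <<'E'
from rig import bot
import cv2
s=bot.observe()
print({k:(v if not hasattr(v,'round') else v) for k,v in s.items()})
for n in("side","top"):
    c=bot.capture(n); cv2.imwrite(f"pics/{n}0.png",c["img"][:,:,::-1])
    print(n,{k:v for k,v in c.items() if k!="img"})
E
```

```text
pics
{'time_s': 0.0, 'qpos': array([ 1.03384024,  0.41187453, -0.01271356,  1.59706009,  0.0055918 ,
        1.1343445 , -0.08219835]), 'joint_velocities': array([ 0.00172979,  0.00020606, -0.00054414, -0.00158396,  0.00040413,
       -0.00020292,  0.0017207 ]), 'joint_efforts': array([-9.64667015e-04, -6.00633717e+01,  6.81042597e-01, -2.99406981e+01,
        1.36493391e-02,  1.05933697e-02, -3.36970584e-05]), 'position': array([ 0.28209027, -0.55713679,  0.23046233]), 'tool_rot': array([-3.13994536e+00,  1.09843400e-04,  4.68780484e-01]), 'force': array([ 0.29646022,  0.27501548, -0.85117259]), 'moment': array([ 0.03747668, -0.03226776,  0.0018821 ]), 'gripper_force': 0.0, 'width': 0.9979844396436922}
side {'fovy': 50.69550209657959, 'cx': 256.7618877390072, 'cy': 186.79865242565714, 'origin': array([0.21073927, 0.88928467, 0.77735736]), 'attitude': array([ 0.93074558, -0.00301133, -2.74144038])}
top {'fovy': 54.74383618814314, 'cx': 254.07901767313786, 'cy': 186.4650940191159, 'origin': array([0.48519054, 0.04623939, 1.15862467]), 'attitude': array([ 0.08519292, -0.00281249, -1.5589432 ])}
```

View pics/side0.png

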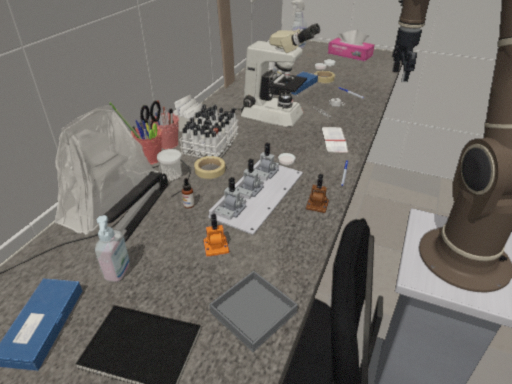

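View pics/top0.png

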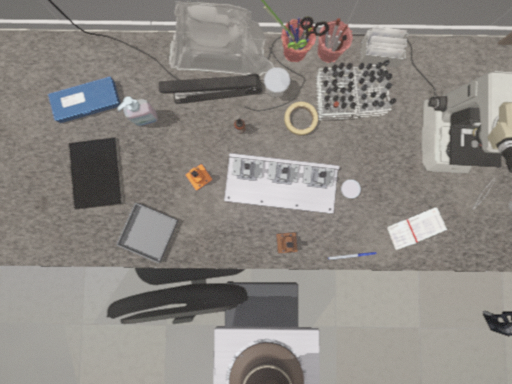

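Side view: the three units stand on the white plate, with grip tops at about (232,185), (251,166) and (267,150). The orange look-alike is at (215,238), the brown one at (318,195), and the tray at (254,309). Top view: units are near (247,167), (285,173) and (322,178), look-alikes at (199,177) and (288,243), tray (149,232), petri (351,189), dropper (240,126).

```bash
cat > h.py <<'E'
import numpy as np, cv2
from scipy.spatial.transform import Rotation as R
from rig import bot
def ray(c,u,v):
    f=192/np.tan(np.radians(c["fovy"]/2))
    d=R.from_euler("xyz",c["attitude"]).apply([(u-c["cx"])/f,-(v-c["cy"])/f,-1.])
    return np.array(c["origin"]),d
def plane(c,u,v,z):
    o,d=ray(c,u,v); return o+d*(z-o[2])/d[2]
def proj(c,p):
    f=192/np.tan(np.radians(c["fovy"]/2))
    q=R.from_euler("xyz",c["attitude"]).inv().apply(np.array(p)-c["origin"])
    return np.array([c["cx"]+f*q[0]/-q[2], c["cy"]-f*q[1]/-q[2]])
def tri(c1,p1,c2,p2):
    o1,d1=ray(c1,*p1);o2,d2=ray(c2,*p2)
    s=np.linalg.lstsq(np.c_[d1,-d2],o2-o1,rcond=None)[0]
    a,b=o1+s[0]*d1,o2+s[1]*d2
    return (a+b)/2,np.linalg.norm(a-b)
E
python3 - <<'E'
from h import *
T=bot.capture("top");S=bot.capture("side")
def blob(c,mask,seed,name,z):
    m=mask.astype(np.uint8)
    m=cv2.morphologyEx(m,cv2.MORPH_OPEN,np.ones((3,3)))
    m=cv2.morphologyEx(m,cv2.MORPH_CLOSE,np.ones((3,3)))
    n,l,st,ce=cv2.connectedComponentsWithStats(m)
    best=min(range(1,n),key=lambda i:np.hypot(*(ce[i]-seed))+ (1e3 if st[i,4]<500 else 0))
    k=(l==best).astype(np.uint8)
    cs,_=cv2.findContours(k,cv2.RETR_EXTERNAL,cv2.CHAIN_APPROX_NONE)
    h=cv2.convexHull(max(cs,key=len))
    W=np.array([plane(c,*p[0],z)[:2] for p in h],np.float32)
    r=cv2.minAreaRect(W); print(name,st[best],"centre",r[0],"size",r[1],"ang",r[2])
for n,c,ss,ts in(("top",T,(280,184),(149,232)),("side",S,(257,195),(254,309))):
    hsv=cv2.cvtColor(c["img"],cv2.COLOR_RGB2HSV);V=hsv[:,:,2];Sa=hsv[:,:,1]
    print(n,hsv[ts[1],ts[0]])
    blob(c,(V>150)&(Sa<40),ss,"stand "+n,0.008)
    t=hsv[ts[1],ts[0]].astype(int)
    g=cv2.cvtColor(c["img"],cv2.COLOR_RGB2GRAY)
    if n=="side": cv2.imwrite("pics/sidecrop.png",cv2.resize(c["img"][135:235,195:315,::-1],None,fx=6,fy=6,interpolation=cv2.INTER_CUBIC))
    else: cv2.imwrite("pics/topcrop.png",cv2.resize(c["img"][145:265,110:350,::-1],None,fx=3.3,fy=3.3,interpolation=cv2.INTER_CUBIC))
E
```

```text
top [ 15   3 161]
stand top [ 219  153  120   61 4966] centre (0.5916339755058289, -0.03236091136932373) size (0.35908082127571106, 0.16720397770404816) ang 84.57957458496094
side [ 30   4 119]
stand side [ 217  153   83   80 2278] centre (0.5878024697303772, -0.08003115653991699) size (0.4291565716266632, 0.14422591030597687) ang 84.41123962402344
```

View pics/topcrop.png

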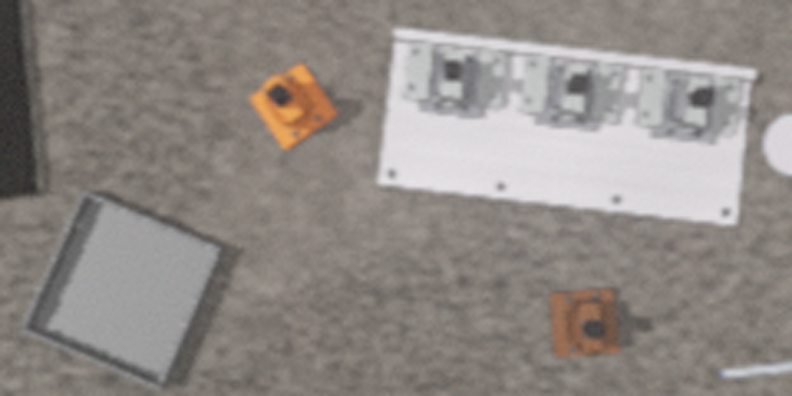

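View pics/sidecrop.png

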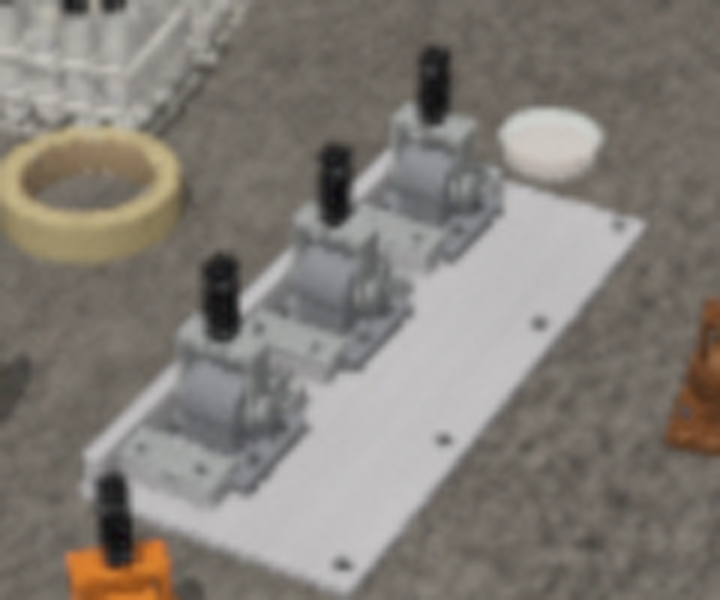

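The top crop shows the stand's front corners at (224,201) and (333,213). The grips there are at about (247,166), (285,170) and (323,174), and the tray rim corners are clear. The side crop confirms three grey units with upright black grips. The orange and brown ones are off the stand and aren't meant.

```bash
python3 - <<'E'
from h import *
np.set_printoptions(precision=4,suppress=True)
T=bot.capture("top");S=bot.capture("side")
t=lambda x,y:((x+.5)/3.3-.5+110,(y+.5)/3.3-.5+145)
s=lambda x,y:((x+.5)/6-.5+195,(y+.5)/6-.5+135)
A=plane(T,*t(378,185),.008);B=plane(T,*t(737,223),.008)
A2=plane(S,*s(345,592),.008);B2=plane(S,*s(645,222),.008)
print("front corners",A,B,np.linalg.norm(A-B),A2,B2,np.linalg.norm(A2-B2))
for A_,B_ in((A,B),(A2,B2)):
    d=(A_-B_)/np.linalg.norm(A_-B_); x=np.array([d[1],-d[0],0]); print("yaw",np.arctan2(x[1],x[0]),"centre",(A_+B_)/2+.075*x)
C=[plane(T,*t(*p),.03) for p in((90,194),(238,248),(165,386),(27,328))]
print("tray",np.array(C),np.mean(C,0),[np.linalg.norm(C[i]-C[i-1]) for i in range(4)])
for a,b in (((453,69),(220,262)),((579,83),(335,152)),((703,97),(434,54))):
    P,e=tri(T,t(*a),S,s(*b));print("tip",P,e, plane(T,*t(*a),.12))
print("petri",plane(T,351,189,.008),"dropper",plane(T,240,126,.05),"orange",plane(T,199,177,0),"brown",plane(T,288,243,0))
E
```

```text
front corners [0.538  0.1364 0.008 ] [ 0.5064 -0.2012  0.008 ] 0.3390134331181063 [0.5395 0.1391 0.008 ] [ 0.5048 -0.2015  0.008 ] 0.34240563768976323
yaw -0.09345833786248739 centre [ 0.5969 -0.0394  0.008 ]
yaw -0.10156024331548523 centre [ 0.5968 -0.0388  0.008 ]
tray [[0.5255 0.3997 0.03  ]
 [0.4776 0.262  0.03  ]
 [0.3519 0.3248 0.03  ]
 [0.4026 0.4524 0.03  ]] [0.4394 0.3597 0.03  ] [np.float64(0.13371162078129445), np.float64(0.14575873695430663), np.float64(0.14052111746583038), np.float64(0.13730571982686154)]
tip [0.6337 0.0656 0.1192] 0.0014295901349415925 [0.6329 0.0653 0.12  ]
tip [ 0.6228 -0.0426  0.1187] 0.000964804827445207 [ 0.6222 -0.0426  0.12  ]
tip [ 0.612  -0.1485  0.1201] 0.0011738463934415624 [ 0.6114 -0.1487  0.12  ]
petri [ 0.5792 -0.2578  0.008 ] dropper [0.764  0.0893 0.05  ] orange [0.6119 0.2175 0.    ] brown [ 0.4098 -0.0629  0.    ]
```

>>> servo_tool --plan "0.43 4.3 -1.9 0 0 0 0.14; 0.43 8.6 -3.8 0 0 0 0.28; 0.43 12.9 -5.7 0 0 0 0.42; 0.43 17.2 -7.6 0 0 0 0.567; 0.43 21.5 -9.5 0 0 0 0.567" --grip_force 20

```text
time_s: 0.8
position: [0.432, -0.3744, 0.2315]
tool_rot: [3.141, -0.0, -0.104]
force: [0.3, -1.2, -0.3]
width: 0.285
gripper_force: 0.0
```

>>> servo_tool --plan "0.43 2.6 -4.0 0.5 0 0 0; 0.43 5.2 -8.0 1 0 0 0; 0.43 7.8 -12.0 2 0 0 0; 0.43 10.4 -16.0 3 0 0 0; 0.43 13.0 -20.0 4 0 0 0"

```text
time_s: 1.3
position: [0.5813, -0.1878, 0.1911]
tool_rot: [3.141, -0.0, -0.098]
force: [0.5, -0.6, 0.1]
width: 0.284
gripper_force: 0.0
```

>>> servo_tool --plan "0.43 1.35 -2.1 0 0 0 0; 0.43 2.7 -4.2 0 0 0 0; 0.43 2.7 -4.2 1 0 0 0; 0.43 2.7 -4.2 2 0 0 0; 0.43 2.7 -4.2 2 0 0 0"

```text
time_s: 1.8
position: [0.6094, -0.1514, 0.1692]
tool_rot: [3.141, 0.004, -0.1]
force: [-0.6, -0.2, -0.1]
width: 0.286
gripper_force: 0.0
```

```bash
python3 - <<'E'
from h import *
np.set_printoptions(precision=4,suppress=True)
o=bot.observe();print(o["position"],o["tool_rot"],o["force"],o["width"])
S=bot.capture("side");T=bot.capture("top")
a=cv2.resize(S["img"][100:230,190:330,::-1],(560,520),interpolation=cv2.INTER_CUBIC)
cv2.imwrite("pics/hover.png",a)
print(proj(S,o["position"]),proj(T,o["position"]))
E
```

```text
[ 0.6094 -0.1514  0.1692] [ 3.141   0.0036 -0.0995] [-0.6405 -0.1533 -0.0706] 0.28643035401884986
[268.4926 129.6051] [327.1038 172.622 ]
```

View pics/hover.png

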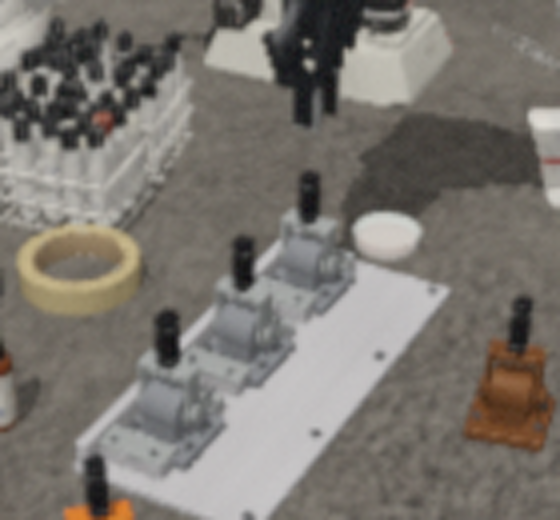

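The hover picture shows the two fingers at about (301,115) and (328,110), straddling above the right unit's grip at (310,175). I'll lower them.

>>> servo_tool --plan "0.43 0.2 -0.3 1.5 0 0 0; 0.43 0.2 -0.3 3.5 0 0 0; 0.43 0.2 -0.3 5.5 0 0 0; 0.43 0.2 -0.3 7 0 0 0; 0.43 0.2 -0.3 7 0 0 0"

```text
time_s: 2.4
position: [0.6119, -0.1475, 0.0986]
tool_rot: [-3.141, 0.004, -0.099]
force: [-0.7, -0.4, 0.2]
width: 0.282
gripper_force: 0.1
```

>>> servo_tool --plan "0.43 0 0 0 0 0 0; 0.43 0 0 0 0 0 0; 0.43 0 -0.1 0 0 0 0; 0.43 0 -0.2 0 0 0 0; 0.43 0 -0.2 0 0 0 0"

```text
time_s: 2.9
position: [0.6141, -0.1457, 0.102]
tool_rot: [3.141, -0.001, -0.098]
force: [-0.9, -2.1, 0.9]
width: 0.284
gripper_force: 0.7
```

>>> servo_tool --plan "0.43 0 -0.05 0 0 0 0; 0.43 0 -0.1 0 0 0 0; 0.43 0 -0.1 0 0 0 0; 0.43 0 -0.1 0 0 0 0; 0.43 0 -0.1 0 0 0 0"

```text
time_s: 3.4
position: [0.6139, -0.1447, 0.1014]
tool_rot: [3.141, -0.0, -0.098]
force: [0.6, -2.3, 2.3]
width: 0.288
gripper_force: 1.6
```

```bash
cat > f.py <<'E'
from h import *
import sys
F=[];P=[];G=[]
for i in range(int(sys.argv[1]) if len(sys.argv)>1 else 6):
    bot.capture("top");o=bot.observe();F.append(o["force"]);P.append(o["position"]);G.append(o["gripper_force"])
a=-0.098;y=np.array([-np.sin(a),np.cos(a),0])
print("t",o["time_s"],"Fy_stand",round(np.mean(F,0)@y,2),"sd",np.round(np.std(F,0),2),"F",np.round(np.mean(F,0),2),"pos",np.round(np.mean(P,0),4),"sd",np.round(np.std(P,0),4),"g",np.round(np.mean(G),2))
E
python3 f.py
```

```text
t 3.7 Fy_stand -3.21 sd [0.43 0.24 0.46] F [ 0.84 -3.31  2.59] pos [ 0.6138 -0.1446  0.1013] sd [0. 0. 0.] g 1.66
```

>>> servo_tool --plan "0.43 0 -0.05 0 0 0 0; 0.43 0 -0.1 0 0 0 0; 0.43 0 -0.1 0 0 0 0; 0.43 0 -0.1 0 0 0 0; 0.43 0 -0.1 0 0 0 0"

```text
time_s: 4.2
position: [0.6138, -0.1434, 0.1012]
tool_rot: [-3.142, 0.0, -0.098]
force: [-0.3, -2.3, 2.5]
width: 0.286
gripper_force: 1.6
```

```bash
python3 f.py
```

```text
t 4.5 Fy_stand -3.13 sd [0.68 0.38 0.54] F [-0.41 -3.11  2.15] pos [ 0.6139 -0.1435  0.1012] sd [0. 0. 0.] g 1.6
```

>>> servo_tool --plan "0.43 0 -0.05 0 0 0 0; 0.43 0 -0.1 0 0 0 0; 0.43 0 -0.1 0 0 0 0; 0.43 0 -0.1 0 0 0 0; 0.43 0 -0.1 0 0 0 0"

```text
time_s: 5.0
position: [0.614, -0.1427, 0.1014]
tool_rot: [3.141, -0.0, -0.098]
force: [-0.2, -3.3, 2.9]
width: 0.287
gripper_force: 2.1
```

```bash
python3 f.py 4
```

```text
t 5.2 Fy_stand -4.49 sd [0.49 0.43 0.34] F [-0.92 -4.43  3.4 ] pos [ 0.614  -0.1426  0.1014] sd [0. 0. 0.] g 2.2
```

>>> servo_tool --plan "0.43 0 0.3 0 0 0 0; 0.43 0 0.6 0 0 0 0; 0.43 0 0.8 0 0 0 0; 0.43 0 0.9 0 0 0 0; 0.43 0 1.0 0 0 0 0"

```text
time_s: 5.7
position: [0.6129, -0.152, 0.1011]
tool_rot: [-3.141, 0.0, -0.098]
force: [-0.9, -0.8, -0.5]
width: 0.287
gripper_force: 0.0
```

```bash
python3 f.py 4
```

```text
t 5.9 Fy_stand 0.17 sd [0.56 0.72 0.26] F [-0.36  0.21 -0.  ] pos [ 0.613  -0.1523  0.1012] sd [0. 0. 0.] g 0.0
```

>>> servo_tool --plan "0.43 0 0.1 0 0 0 0; 0.43 0 0.2 0 0 0 0; 0.43 0 0.25 0 0 0 0; 0.43 0 0.25 0 0 0 0; 0.43 0 0.25 0 0 0 0"

```text
time_s: 6.4
position: [0.6128, -0.155, 0.1013]
tool_rot: [3.142, -0.0, -0.098]
force: [-0.1, -0.7, 0.8]
width: 0.284
gripper_force: 0.0
```

```bash
python3 f.py 3
```

```text
t 6.55 Fy_stand -0.4 sd [0.3  0.73 0.17] F [ 0.18 -0.42 -0.23] pos [ 0.6128 -0.1549  0.1013] sd [0. 0. 0.] g 0.0
```

>>> servo_tool --plan "0.43 0 0.1 0 0 0 0; 0.43 0 0.2 0 0 0 0; 0.43 0 0.2 0 0 0 0; 0.43 0 0.2 0 0 0 0; 0.43 0 0.2 0 0 0 0"

```text
time_s: 7.05
position: [0.6126, -0.1569, 0.1013]
tool_rot: [-3.142, -0.0, -0.098]
force: [0.5, 1.7, 0.1]
width: 0.288
gripper_force: 0.2
```

```bash
python3 f.py 3
```

```text
t 7.2 Fy_stand 0.77 sd [0.28 0.66 0.69] F [-0.43  0.82 -0.45] pos [ 0.6126 -0.1569  0.1013] sd [0. 0. 0.] g 0.24
```

>>> servo_tool --plan "0.43 0 0.05 0 0 0 0; 0.43 0 0.1 0 0 0 0; 0.43 0 0.15 0 0 0 0; 0.43 0 0.15 0 0 0 0; 0.43 0 0.15 0 0 0 0"

```text
time_s: 7.7
position: [0.6125, -0.1584, 0.1013]
tool_rot: [3.142, -0.0, -0.098]
force: [0.4, 0.8, 1.1]
width: 0.284
gripper_force: 0.4
```

```bash
python3 f.py 3
```

```text
t 7.85 Fy_stand 0.69 sd [0.48 0.65 0.5 ] F [0.31 0.66 0.64] pos [ 0.6125 -0.1584  0.1013] sd [0. 0. 0.] g 0.44
```

>>> servo_tool --plan "0.43 0 0.05 0 0 0 0; 0.43 0 0.1 0 0 0 0; 0.43 0 0.15 0 0 0 0; 0.43 0 0.15 0 0 0 0; 0.43 0 0.15 0 0 0 0"

```text
time_s: 8.35
position: [0.6123, -0.1598, 0.1013]
tool_rot: [-3.142, -0.0, -0.098]
force: [-1.1, 1.4, 0.8]
width: 0.285
gripper_force: 0.8
```

```bash
python3 f.py 3
```

```text
t 8.5 Fy_stand 1.64 sd [0.54 0.12 0.45] F [0.17 1.63 1.05] pos [ 0.6124 -0.1598  0.1013] sd [0. 0. 0.] g 0.81
```

>>> servo_tool --plan "0.43 0 0.05 0 0 0 0; 0.43 0 0.1 0 0 0 0; 0.43 0 0.12 0 0 0 0; 0.43 0 0.12 0 0 0 0; 0.43 0 0.12 0 0 0 0"

```text
time_s: 9.0
position: [0.6123, -0.1608, 0.1015]
tool_rot: [-3.141, -0.0, -0.098]
force: [0.1, 3.0, 3.3]
width: 0.285
gripper_force: 1.7
```

>>> servo_tool --plan "0.43 0 0.02 0 0 0 0; 0.43 0 0.04 0 0 0 0; 0.43 0 0.05 0 0 0 0; 0.43 0 0.05 0 0 0 0; 0.43 0 0.05 0 0 0 0"

```text
time_s: 9.5
position: [0.6121, -0.1616, 0.1013]
tool_rot: [3.142, -0.0, -0.098]
force: [0.7, 3.8, 3.5]
width: 0.285
gripper_force: 1.8
```

>>> servo_tool --plan "0.43 0 -0.7 0 0 0 0; 0.43 0 -0.9 2 0 0 0; 0.43 0 -0.9 4.2 0 0 0; 0.43 0 -0.9 4.2 0 0 0; 0.43 0 -0.9 4.2 0 0 0"

```text
time_s: 10.0
position: [0.6125, -0.153, 0.059]
tool_rot: [3.141, 0.001, -0.099]
force: [-0.3, -0.8, 0.2]
width: 0.28
gripper_force: 0.0
```

That was a sign slip: tool z points down, so the tool dropped to 59 mm. It touched nothing. I'll lift straight up.

>>> servo_tool --plan "0.43 0 0 -3 0 0 0; 0.43 0 0 -7 0 0 0; 0.43 0 0 -8.5 0 0 0; 0.43 0 -4 -8.5 0 0 0; 0.43 0 -8 -8.5 0 0 0"

```text
time_s: 10.5
position: [0.6216, -0.0742, 0.1464]
tool_rot: [3.141, -0.003, -0.102]
force: [0.7, 1.2, -0.1]
width: 0.288
gripper_force: 0.0
```

>>> servo_tool --plan "0.43 -0.1 -3.1 0 0 0 0; 0.43 -0.1 -3.1 0 0 0 0; 0.43 -0.1 -3.1 2 0 0 0; 0.43 -0.1 -3.1 4.5 0 0 0; 0.43 -0.1 -3.1 4.5 0 0 0"

```text
time_s: 11.0
position: [0.6209, -0.0429, 0.097]
tool_rot: [3.141, 0.005, -0.099]
force: [-0.4, -0.2, -0.0]
width: 0.281
gripper_force: 0.0
```

Now the middle unit, leftwards.

>>> servo_tool --plan "0.43 0 -0.1 0 0 0 0; 0.43 0 -0.2 0 0 0 0; 0.43 0 -0.3 0 0 0 0; 0.43 0 -0.4 0 0 0 0; 0.43 0 -0.4 0 0 0 0"

```text
time_s: 11.5
position: [0.6237, -0.038, 0.1]
tool_rot: [-3.142, -0.001, -0.098]
force: [-0.2, -0.8, -0.5]
width: 0.284
gripper_force: 0.1
```

>>> servo_tool --plan "0.43 0 -0.1 0 0 0 0; 0.43 0 -0.2 0 0 0 0; 0.43 0 -0.2 0 0 0 0; 0.43 0 -0.2 0 0 0 0; 0.43 0 -0.2 0 0 0 0"

```text
time_s: 12.0
position: [0.6235, -0.0362, 0.0993]
tool_rot: [3.141, -0.0, -0.098]
force: [-0.2, -1.7, 1.5]
width: 0.285
gripper_force: 0.7
```

>>> servo_tool --plan "0.43 0 -0.05 0 0 0 0; 0.43 0 -0.1 0 0 0 0; 0.43 0 -0.15 0 0 0 0; 0.43 0 -0.15 0 0 0 0; 0.43 0 -0.15 0 0 0 0"

```text
time_s: 12.5
position: [0.6237, -0.0351, 0.0995]
tool_rot: [3.141, -0.0, -0.099]
force: [-0.8, -4.2, 2.7]
width: 0.286
gripper_force: 2.0
```

>>> servo_tool --plan "0.43 0 -0.03 0 0 0 0; 0.43 0 -0.06 0 0 0 0; 0.43 0 -0.08 0 0 0 0; 0.43 0 -0.08 0 0 0 0; 0.43 0 -0.08 0 0 0 0"

```text
time_s: 13.0
position: [0.6238, -0.0339, 0.0994]
tool_rot: [3.142, -0.0, -0.098]
force: [-0.3, -2.6, 3.7]
width: 0.29
gripper_force: 2.2
```

>>> servo_tool --plan "0.43 0 0.4 0 0 0 0; 0.43 0 0.8 0 0 0 0; 0.43 0 1.1 0 0 0 0; 0.43 0 1.3 0 0 0 0; 0.43 0 1.4 0 0 0 0"

```text
time_s: 13.5
position: [0.6222, -0.0474, 0.0991]
tool_rot: [-3.141, 0.0, -0.098]
force: [0.0, 1.8, -0.3]
width: 0.285
gripper_force: 0.5
```

>>> servo_tool --plan "0.43 0 0.1 0 0 0 0; 0.43 0 0.2 0 0 0 0; 0.43 0 0.2 0 0 0 0; 0.43 0 0.2 0 0 0 0; 0.43 0 0.2 0 0 0 0"

```text
time_s: 14.0
position: [0.6221, -0.0497, 0.0993]
tool_rot: [-3.142, 0.0, -0.098]
force: [-0.8, 1.4, -0.6]
width: 0.284
gripper_force: 0.4
```

>>> servo_tool --plan "0.43 0 0.05 0 0 0 0; 0.43 0 0.1 0 0 0 0; 0.43 0 0.15 0 0 0 0; 0.43 0 0.15 0 0 0 0; 0.43 0 0.15 0 0 0 0"

```text
time_s: 14.5
position: [0.6221, -0.0509, 0.0994]
tool_rot: [-3.141, -0.0, -0.098]
force: [-0.0, 3.2, 0.2]
width: 0.286
gripper_force: 1.4
```

>>> servo_tool --plan "0.43 0 0.03 0 0 0 0; 0.43 0 0.06 0 0 0 0; 0.43 0 0.1 0 0 0 0; 0.43 0 0.1 0 0 0 0; 0.43 0 0.1 0 0 0 0"

```text
time_s: 15.0
position: [0.6221, -0.0519, 0.0996]
tool_rot: [-3.141, -0.001, -0.098]
force: [-0.0, 5.2, 3.6]
width: 0.285
gripper_force: 2.2
```

>>> servo_tool --plan "0.43 0 -0.7 0 0 0 0; 0.43 0 -0.9 0 0 0 0; 0.43 0 -0.9 -2.5 0 0 0; 0.43 0 -0.9 -4.8 0 0 0; 0.43 0 -3.5 -4.8 0 0 0"

```text
time_s: 15.5
position: [0.6269, -0.0227, 0.1503]
tool_rot: [3.138, -0.005, -0.105]
force: [-0.0, -0.0, 0.1]
width: 0.288
gripper_force: 0.0
```

>>> servo_tool --plan "0.43 0 -4.2 0 0 0 0; 0.43 0 -8.3 0 0 0 0; 0.43 0 -8.3 0 0 0 0; 0.43 0 -8.3 2.4 0 0 0; 0.43 0 -8.3 4.8 0 0 0"

```text
time_s: 16.0
position: [0.6339, 0.0649, 0.0991]
tool_rot: [3.141, -0.002, -0.098]
force: [0.2, -0.1, -0.2]
width: 0.284
gripper_force: 0.0
```

>>> servo_tool --plan "0.43 0 -0.2 0 0 0 0; 0.43 0 -0.4 0 0 0 0; 0.43 0 -0.6 0 0 0 0; 0.43 0 -0.7 0 0 0 0; 0.43 0 -0.7 0 0 0 0"

```text
time_s: 16.5
position: [0.6348, 0.0725, 0.1003]
tool_rot: [-3.141, -0.002, -0.098]
force: [0.2, 0.4, 0.8]
width: 0.288
gripper_force: 0.0
```

>>> servo_tool --plan "0.43 0 -0.1 0 0 0 0; 0.43 0 -0.2 0 0 0 0; 0.43 0 -0.3 0 0 0 0; 0.43 0 -0.4 0 0 0 0; 0.43 0 -0.4 0 0 0 0"

```text
time_s: 17.0
position: [0.6345, 0.0764, 0.0993]
tool_rot: [-3.141, -0.0, -0.098]
force: [-0.1, -0.7, -0.4]
width: 0.286
gripper_force: 0.0
```

>>> servo_tool --plan "0.43 0 -0.1 0 0 0 0; 0.43 0 -0.2 0 0 0 0; 0.43 0 -0.3 0 0 0 0; 0.43 0 -0.3 0 0 0 0; 0.43 0 -0.3 0 0 0 0"

```text
time_s: 17.5
position: [0.6348, 0.0792, 0.0993]
tool_rot: [-3.142, 0.0, -0.098]
force: [0.6, 0.1, -0.1]
width: 0.284
gripper_force: 0.0
```

>>> servo_tool --plan "0.43 0 -0.1 0 0 0 0; 0.43 0 -0.2 0 0 0 0; 0.43 0 -0.2 0 0 0 0; 0.43 0 -0.2 0 0 0 0; 0.43 0 -0.2 0 0 0 0"

```text
time_s: 18.0
position: [0.635, 0.0811, 0.0993]
tool_rot: [-3.142, -0.0, -0.098]
force: [-0.1, 0.6, -0.1]
width: 0.285
gripper_force: 0.0
```

>>> servo_tool --plan "0.43 0 -0.1 0 0 0 0; 0.43 0 -0.2 0 0 0 0; 0.43 0 -0.2 0 0 0 0; 0.43 0 -0.2 0 0 0 0; 0.43 0 -0.2 0 0 0 0"

```text
time_s: 18.5
position: [0.6352, 0.0832, 0.0993]
tool_rot: [-3.142, -0.0, -0.098]
force: [0.4, -0.1, -1.0]
width: 0.283
gripper_force: 0.0
```

>>> servo_tool --plan "0.43 0 -0.1 0 0 0 0; 0.43 0 -0.2 0 0 0 0; 0.43 0 -0.2 0 0 0 0; 0.43 0 -0.2 0 0 0 0; 0.43 0 -0.2 0 0 0 0"

```text
time_s: 19.0
position: [0.6354, 0.0851, 0.0993]
tool_rot: [-3.142, -0.0, -0.098]
force: [0.1, -0.0, 0.1]
width: 0.284
gripper_force: 0.0
```

```bash
python3 - <<'E'
from h import *
S=bot.capture("side")
o=bot.observe();print(o["position"],o["force"],proj(S,o["position"]))
cv2.imwrite("pics/left.png",cv2.resize(S["img"][130:230,190:310,::-1],(720,600),interpolation=cv2.INTER_CUBIC))
E
```

```text
[0.6354321  0.08512026 0.0992945 ] [-0.38445315 -0.13554641  0.41932676] [228.13762644 187.70013146]
```

View pics/left.png

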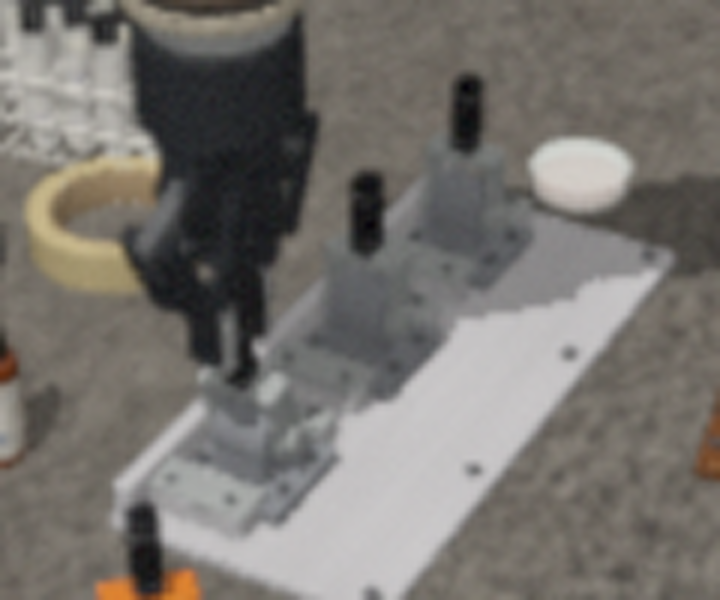

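The left lever is tipping left with the fingers around it at about (235,330). There is still no force, so this is the loose unit. I'll carry on to its stop.

>>> servo_tool --plan "0.43 0 -0.05 0 0 0 0; 0.43 0 -0.1 0 0 0 0; 0.43 0 -0.15 0 0 0 0; 0.43 0 -0.15 0 0 0 0; 0.43 0 -0.15 0 0 0 0"

```text
time_s: 19.55
position: [0.6355, 0.0866, 0.0993]
tool_rot: [3.142, 0.0, -0.098]
force: [-0.2, -1.1, 0.7]
width: 0.287
gripper_force: 0.1
```

>>> servo_tool --plan "0.43 0 -0.05 0 0 0 0; 0.43 0 -0.1 0 0 0 0; 0.43 0 -0.15 0 0 0 0; 0.43 0 -0.15 0 0 0 0; 0.43 0 -0.15 0 0 0 0"

```text
time_s: 20.05
position: [0.6357, 0.088, 0.0992]
tool_rot: [3.142, 0.0, -0.098]
force: [-0.4, -0.6, -0.4]
width: 0.287
gripper_force: 0.4
```

>>> servo_tool --plan "0.43 0 -0.05 0 0 0 0; 0.43 0 -0.1 0 0 0 0; 0.43 0 -0.15 0 0 0 0; 0.43 0 -0.15 0 0 0 0; 0.43 0 -0.15 0 0 0 0"

```text
time_s: 20.55
position: [0.6358, 0.0894, 0.0993]
tool_rot: [3.141, 0.0, -0.098]
force: [0.0, -1.8, -0.6]
width: 0.285
gripper_force: 1.1
```

>>> servo_tool --plan "0.43 0 -0.05 0 0 0 0; 0.43 0 -0.1 0 0 0 0; 0.43 0 -0.1 0 0 0 0; 0.43 0 -0.1 0 0 0 0; 0.43 0 -0.1 0 0 0 0"

```text
time_s: 21.05
position: [0.636, 0.0906, 0.0994]
tool_rot: [3.142, -0.0, -0.098]
force: [-0.0, -2.5, 1.3]
width: 0.284
gripper_force: 1.4
```

>>> servo_tool --plan "0.43 0 -0.05 0 0 0 0; 0.43 0 -0.1 0 0 0 0; 0.43 0 -0.1 0 0 0 0; 0.43 0 -0.1 0 0 0 0; 0.43 0 -0.1 0 0 0 0"

```text
time_s: 21.55
position: [0.6361, 0.0915, 0.0994]
tool_rot: [3.142, -0.0, -0.098]
force: [-0.5, -2.5, 2.8]
width: 0.289
gripper_force: 2.0
```

>>> servo_tool --plan "0.43 0 -0.03 0 0 0 0; 0.43 0 -0.06 0 0 0 0; 0.43 0 -0.06 0 0 0 0; 0.43 0 -0.06 0 0 0 0; 0.43 0 -0.06 0 0 0 0"

```text
time_s: 22.05
position: [0.6361, 0.0919, 0.0993]
tool_rot: [3.141, -0.0, -0.098]
force: [-1.0, -4.7, 3.6]
width: 0.284
gripper_force: 2.7
```

>>> servo_tool --plan "0.43 0 0.5 0 0 0 0; 0.43 0 1.0 0 0 0 0; 0.43 0 1.5 0 0 0 0; 0.43 0 2.0 0 0 0 0; 0.43 0 2.5 0 0 0 0"

```text
time_s: 22.55
position: [0.6336, 0.0672, 0.0992]
tool_rot: [-3.141, 0.0, -0.098]
force: [0.0, 0.8, 1.1]
width: 0.287
gripper_force: 0.2
```

>>> servo_tool --plan "0.43 0 0.4 0 0 0 0; 0.43 0 0.8 0 0 0 0; 0.43 0 1.2 0 0 0 0; 0.43 0 1.4 0 0 0 0; 0.43 0 1.4 0 0 0 0"

```text
time_s: 23.05
position: [0.6322, 0.0528, 0.0993]
tool_rot: [3.141, 0.0, -0.099]
force: [-0.0, 0.1, 0.1]
width: 0.285
gripper_force: 0.0
```

>>> servo_tool --plan "0.43 0 0.15 0 0 0 0; 0.43 0 0.3 0 0 0 0; 0.43 0 0.45 0 0 0 0; 0.43 0 0.5 0 0 0 0; 0.43 0 0.5 0 0 0 0"

```text
time_s: 23.55
position: [0.6318, 0.0483, 0.0993]
tool_rot: [3.141, -0.0, -0.098]
force: [0.1, 0.8, -0.2]
width: 0.284
gripper_force: 0.0
```

>>> servo_tool --plan "0.43 0 0.1 0 0 0 0; 0.43 0 0.2 0 0 0 0; 0.43 0 0.2 0 0 0 0; 0.43 0 0.2 0 0 0 0; 0.43 0 0.2 0 0 0 0"

```text
time_s: 24.05
position: [0.6316, 0.0465, 0.0993]
tool_rot: [-3.142, -0.0, -0.098]
force: [-0.1, 0.1, -0.3]
width: 0.285
gripper_force: 0.3
```

>>> servo_tool --plan "0.43 0 0.1 0 0 0 0; 0.43 0 0.2 0 0 0 0; 0.43 0 0.2 0 0 0 0; 0.43 0 0.2 0 0 0 0; 0.43 0 0.2 0 0 0 0"

```text
time_s: 24.55
position: [0.6314, 0.0444, 0.0993]
tool_rot: [3.142, -0.0, -0.098]
force: [0.3, 0.4, -0.2]
width: 0.284
gripper_force: 0.3
```

>>> servo_tool --plan "0.43 0 0.05 0 0 0 0; 0.43 0 0.1 0 0 0 0; 0.43 0 0.15 0 0 0 0; 0.43 0 0.15 0 0 0 0; 0.43 0 0.15 0 0 0 0"

```text
time_s: 25.05
position: [0.6313, 0.0431, 0.0993]
tool_rot: [-3.141, -0.0, -0.098]
force: [-0.6, 1.9, -0.1]
width: 0.285
gripper_force: 1.1
```

>>> servo_tool --plan "0.43 0 0.05 0 0 0 0; 0.43 0 0.1 0 0 0 0; 0.43 0 0.13 0 0 0 0; 0.43 0 0.13 0 0 0 0; 0.43 0 0.13 0 0 0 0"

```text
time_s: 25.55
position: [0.6313, 0.0417, 0.0995]
tool_rot: [-3.141, -0.0, -0.098]
force: [0.3, 2.5, 2.0]
width: 0.286
gripper_force: 1.5
```

>>> servo_tool --plan "0.43 0 0.05 0 0 0 0; 0.43 0 0.08 0 0 0 0; 0.43 0 0.08 0 0 0 0; 0.43 0 0.08 0 0 0 0; 0.43 0 0.08 0 0 0 0"

```text
time_s: 26.05
position: [0.6312, 0.041, 0.0994]
tool_rot: [-3.141, -0.0, -0.098]
force: [0.3, 3.6, 2.6]
width: 0.287
gripper_force: 2.2
```

>>> servo_tool --plan "0.43 0 0.04 0 0 0 0; 0.43 0 0.04 0 0 0 0; 0.43 0 -0.8 0 0 0 0; 0.43 0 -1.7 0 0 0 0; 0.43 0 -2.55 0 0 0 0"

```text
time_s: 26.55
position: [0.6333, 0.0661, 0.0989]
tool_rot: [3.14, 0.001, -0.099]
force: [-0.2, -1.0, 1.2]
width: 0.285
gripper_force: 0.2
```

>>> servo_tool --plan "0.43 0 0 0 0 0 0; 0.43 0 0 0.6 0 0 0; 0.43 0 0 1.2 0 0 0; 0.43 0 0 1.6 0 0 0; 0.43 0 0 1.6 0 0 0"

```text
time_s: 27.05
position: [0.6329, 0.0656, 0.0821]
tool_rot: [3.141, 0.002, -0.099]
force: [-0.7, -0.1, 0.2]
width: 0.285
gripper_force: 0.0
```

>>> servo_tool --plan "1 0 0 0 0 0 0; 1 0 0 0 0 0 0; 1 0 0 0 0 0 0; 1 0 0 0 0 0 0; 1 0 0 0 0 0 0" --grip_force 60

```text
time_s: 27.55
position: [0.6332, 0.0661, 0.083]
tool_rot: [3.141, 0.001, -0.098]
force: [-0.5, 0.1, -4.7]
width: 0.184
gripper_force: 58.7
```

>>> servo_tool --plan "1 -0.5 0 0 0 0 0; 1 -1.2 0 0 0 0 0; 1 -2 0 0 0 0 0; 1 -2.8 0 0 0 0 0; 1 -3.6 0 0 0 0 0"

```text
time_s: 28.05
position: [0.5966, 0.0698, 0.0832]
tool_rot: [3.141, 0.0, -0.098]
force: [0.6, 0.9, -6.6]
width: 0.175
gripper_force: 58.7
```

>>> servo_tool --plan "1 -0.8 0 0 0 0 0; 1 -1.6 0 0 0 0 0; 1 -2.4 0 0 0 0 0; 1 -3.0 0 0 0 0 0; 1 -3.0 0 0 0 0 0"

```text
time_s: 28.55
position: [0.5669, 0.0728, 0.0833]
tool_rot: [3.141, 0.001, -0.098]
force: [-0.6, 1.2, -6.6]
width: 0.178
gripper_force: 58.5
```

>>> servo_tool --plan "1 0 0 -0.7 0 0 0; 1 0 0 -2 0 0 0; 1 0 0 -4 0 0 0; 1 -1.5 0 -6 0 0 0; 1 -5 0 -6 0 0 0"

```text
time_s: 29.05
position: [0.5228, 0.0779, 0.1474]
tool_rot: [-3.139, -0.009, -0.1]
force: [0.2, 0.7, -6.4]
width: 0.179
gripper_force: 58.8
```

>>> servo_tool --plan "1 -1.4 -2.5 0 0 0 0; 1 -2.8 -6.0 0 0 0 0; 1 -4.2 -10.0 0 0 0 0; 1 -5.6 -14.0 0 0 0 0; 1 -7.0 -18.0 0 0 0 0"

```text
time_s: 29.55
position: [0.4664, 0.2654, 0.1449]
tool_rot: [-3.14, -0.002, -0.099]
force: [1.5, 0.2, -5.3]
width: 0.179
gripper_force: 59.1
```

>>> servo_tool --plan "1 -1.2 -3.5 0 0 0 0.1; 1 -2.3 -6.5 0 0 0 0.2; 1 -3.0 -8.3 0 0 0 0.27; 1 -3.5 -9.3 0 0 0 0.298; 1 -3.5 -9.3 0 0 0 0.298"

```text
time_s: 30.05
position: [0.4397, 0.3623, 0.1444]
tool_rot: [-3.139, 0.0, -0.393]
force: [0.3, 0.2, -5.9]
width: 0.178
gripper_force: 59.1
```

```bash
python3 - <<'E'
from h import *
S=bot.capture("side");T=bot.capture("top")
o=bot.observe();print(o["position"],o["tool_rot"],o["force"],o["width"])
a=cv2.resize(S["img"][185:355,190:320,::-1],(400,523),interpolation=cv2.INTER_CUBIC)
b=cv2.resize(T["img"][165:265,105:205,::-1],(400,400),interpolation=cv2.INTER_CUBIC)
cv2.imwrite("pics/tray.png",np.hstack([a,np.vstack([b,np.zeros((123,400,3),np.uint8)])]))
E
```

```text
[0.44085653 0.3592723  0.14394617] [-3.14137152e+00 -8.82302577e-04 -3.95086814e-01] [ 0.06475968 -1.17998245 -6.72899396] 0.1780938435472486
```

View pics/tray.png

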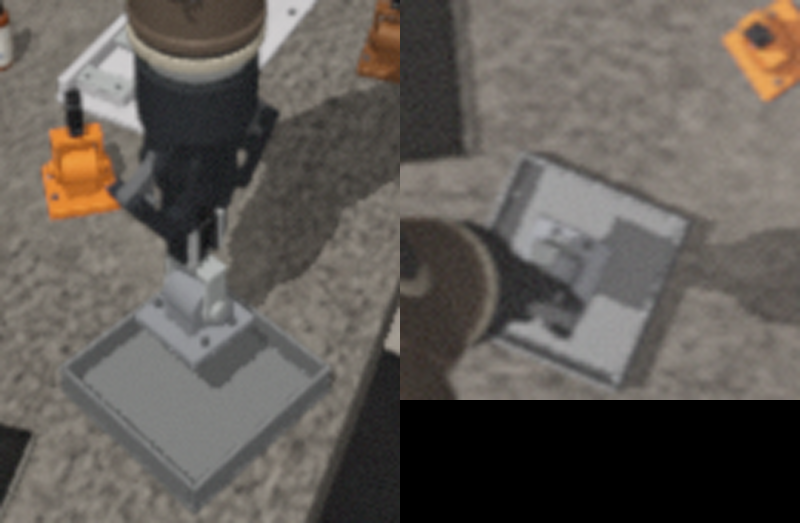

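The unit hangs upright over the tray: the foot is at about (195,320) in the side crop and the tray is squared to it. I'll lower it.

>>> servo_tool --plan "1 0 0 1.5 0 0 0; 1 0 0 3.2 0 0 0; 1 0 0 4.6 0 0 0; 1 0 0 5.4 0 0 0; 1 0 0 5.4 0 0 0"

```text
time_s: 30.65
position: [0.4401, 0.3585, 0.0882]
tool_rot: [3.139, 0.001, -0.397]
force: [0.6, -0.2, -6.4]
width: 0.174
gripper_force: 59.0
```

>>> servo_tool --plan "1 0 0 0.1 0 0 0; 1 0 0 0.25 0 0 0; 1 0 0 0.4 0 0 0; 1 0 0 0.5 0 0 0; 1 0 0 0.6 0 0 0"

```text
time_s: 31.15
position: [0.4404, 0.3596, 0.0834]
tool_rot: [-3.141, -0.0, -0.396]
force: [0.4, -0.1, -6.4]
width: 0.179
gripper_force: 59.0
```

>>> servo_tool --plan "1 0 0 0.05 0 0 0; 1 0 0 0.1 0 0 0; 1 0 0 0.15 0 0 0; 1 0 0 0.15 0 0 0; 1 0 0 0.15 0 0 0"

```text
time_s: 31.65
position: [0.4404, 0.3596, 0.0818]
tool_rot: [3.142, -0.0, -0.396]
force: [0.5, -1.3, -6.7]
width: 0.177
gripper_force: 59.0
```

>>> servo_tool --plan "1 0 0 0.05 0 0 0; 1 0 0 0.1 0 0 0; 1 0 0 0.1 0 0 0; 1 0 0 0.1 0 0 0; 1 0 0 0.1 0 0 0"

```text
time_s: 32.15
position: [0.4404, 0.3596, 0.0808]
tool_rot: [3.142, -0.0, -0.396]
force: [-0.1, 0.1, -7.3]
width: 0.177
gripper_force: 59.0
```

>>> servo_tool --plan "1 0 0 0.05 0 0 0; 1 0 0 0.1 0 0 0; 1 0 0 0.1 0 0 0; 1 0 0 0.1 0 0 0; 1 0 0 0.1 0 0 0"

```text
time_s: 32.65
position: [0.4404, 0.3596, 0.0798]
tool_rot: [3.142, 0.0, -0.396]
force: [0.1, 0.4, -5.5]
width: 0.18
gripper_force: 59.0
```

>>> servo_tool --plan "1 0 0 0.04 0 0 0; 1 0 0 0.07 0 0 0; 1 0 0 0.07 0 0 0; 1 0 0 0.07 0 0 0; 1 0 0 0.07 0 0 0"

```text
time_s: 33.15
position: [0.4404, 0.3596, 0.0791]
tool_rot: [-3.142, -0.0, -0.396]
force: [-0.0, 0.6, -5.5]
width: 0.181
gripper_force: 59.0
```

>>> servo_tool --plan "1 0 0 0.04 0 0 0; 1 0 0 0.08 0 0 0; 1 0 0 0.1 0 0 0; 1 0 0 0.1 0 0 0; 1 0 0 0.1 0 0 0"

```text
time_s: 33.65
position: [0.4405, 0.3597, 0.0789]
tool_rot: [-3.141, -0.0, -0.396]
force: [-3.1, -1.7, 5.2]
width: 0.18
gripper_force: 60.7
```

```bash
python3 f.py 4
```

```text
t 33.85 Fy_stand -2.28 sd [0.37 0.65 0.53] F [-2.46 -2.05  5.62] pos [0.4405 0.3597 0.0789] sd [0. 0. 0.] g 60.69
```

>>> servo_tool --plan "0.43 0 0 0 0 0 0; 0.43 0 0 0 0 0 0; 0.43 0 0 0 0 0 0; 0.43 0 0 -0.8 0 0 0; 0.43 0 0 -1.8 0 0 0" --grip_force 20

```text
time_s: 34.35
position: [0.4402, 0.3594, 0.0964]
tool_rot: [3.141, 0.0, -0.396]
force: [-0.0, -1.2, 0.5]
width: 0.287
gripper_force: 0.0
```

>>> servo_tool --plan "0.43 0 -0.3 0 0 0 0; 0.43 0 -0.6 0 0 0 0; 0.43 0 -0.9 0 0 0 0; 0.43 0 -1.2 0 0 0 0; 0.43 0 -1.5 0 0 0 0"

```text
time_s: 34.85
position: [0.4461, 0.3736, 0.0958]
tool_rot: [3.141, 0.0, -0.396]
force: [-0.4, -0.6, -0.3]
width: 0.288
gripper_force: 0.1
```

>>> servo_tool --plan "0.43 0 -0.1 0 0 0 0; 0.43 0 -0.2 0 0 0 0; 0.43 0 -0.3 0 0 0 0; 0.43 0 -0.3 0 0 0 0; 0.43 0 -0.3 0 0 0 0"

```text
time_s: 35.35
position: [0.4473, 0.3761, 0.0961]
tool_rot: [-3.142, -0.0, -0.396]
force: [-0.8, 0.3, 0.3]
width: 0.285
gripper_force: 0.0
```

>>> servo_tool --plan "0.43 0 -0.05 0 0 0 0; 0.43 0 -0.1 0 0 0 0; 0.43 0 -0.15 0 0 0 0; 0.43 0 -0.15 0 0 0 0; 0.43 0 -0.15 0 0 0 0"

```text
time_s: 35.85
position: [0.4479, 0.3776, 0.0961]
tool_rot: [-3.142, -0.0, -0.396]
force: [-0.4, -0.3, -0.8]
width: 0.289
gripper_force: 0.0
```

>>> servo_tool --plan "0.43 0 -0.05 0 0 0 0; 0.43 0 -0.1 0 0 0 0; 0.43 0 -0.1 0 0 0 0; 0.43 0 -0.1 0 0 0 0; 0.43 0 -0.1 0 0 0 0"

```text
time_s: 36.35
position: [0.4483, 0.3785, 0.0961]
tool_rot: [3.142, 0.0, -0.396]
force: [1.0, -0.7, 0.0]
width: 0.287
gripper_force: 0.1
```

>>> servo_tool --plan "0.43 0 -0.05 0 0 0 0; 0.43 0 -0.1 0 0 0 0; 0.43 0 -0.1 0 0 0 0; 0.43 0 -0.1 0 0 0 0; 0.43 0 -0.1 0 0 0 0"

```text
time_s: 36.85
position: [0.4486, 0.3792, 0.096]
tool_rot: [3.141, 0.0, -0.396]
force: [-1.1, -1.8, 0.4]
width: 0.282
gripper_force: 0.9
```

```bash
python3 f.py 3
```

```text
t 37.0 Fy_stand -1.67 sd [0.49 0.08 0.19] F [-0.85 -1.59 -0.04] pos [0.4486 0.3792 0.096 ] sd [0. 0. 0.] g 0.9
```

The lever is on its stop at about 1.8 N. I'll back off, open and lift clear.

>>> servo_tool --plan "0.43 0 0.15 0 0 0 0; 0.1 0 0.15 0 0 0 0; -0.1 0 0.15 0 0 0 0; -0.1 0 0.15 0 0 0 0; -0.1 0 0.15 -1.5 0 0 0"

```text
time_s: 37.5
position: [0.4472, 0.3773, 0.1096]
tool_rot: [3.139, 0.001, -0.396]
force: [-0.1, -0.6, -0.3]
width: 0.548
gripper_force: 0.0
```

>>> servo_tool --plan "-0.1 0 0 -2 0 0 0; -0.1 0 0 -5 0 0 0; -0.1 0 0 -9 0 0 0; -0.1 -4 0 -11 0 0 0; -0.1 -8 0 -11 0 0 0"

```text
time_s: 38.0
position: [0.3826, 0.4074, 0.2242]
tool_rot: [-3.136, -0.001, -0.398]
force: [-0.5, 1.4, -1.0]
width: 0.554
gripper_force: 0.0
```

>>> servo_tool --plan "-0.1 0 4.5 -1 0 0 0; -0.1 0 9 -2 0 0 0; -0.1 0 13.5 -2 0 0 0; -0.1 0 18 -2 0 0 0; -0.1 0 18 -2 0 0 0"

```text
time_s: 38.5
position: [0.3106, 0.2352, 0.241]
tool_rot: [3.139, -0.0, -0.399]
force: [-0.4, 0.1, 0.3]
width: 0.55
gripper_force: 0.0
```

```bash
python3 - <<'E'
from h import *
S=bot.capture("side");T=bot.capture("top")
o=bot.observe();print(o["time_s"],o["position"],o["force"],proj(T,[.4404,.3596,.0045]),proj(S,[.4404,.3596,.0045]))
a=cv2.resize(S["img"][185:355,190:320,::-1],(400,523),interpolation=cv2.INTER_CUBIC)
b=cv2.resize(T["img"][145:265,105:225,::-1],(400,400),interpolation=cv2.INTER_CUBIC)
cv2.imwrite("pics/tray2.png",np.hstack([a,np.vstack([b,np.zeros((123,400,3),np.uint8)])]))
E
```

```text
38.6 [0.31264832 0.2397739  0.24170059] [-0.81329326  0.570977    0.77533087] [151.42013793 231.4805246 ] [253.47335112 307.38047047]
```

View pics/tray2.png

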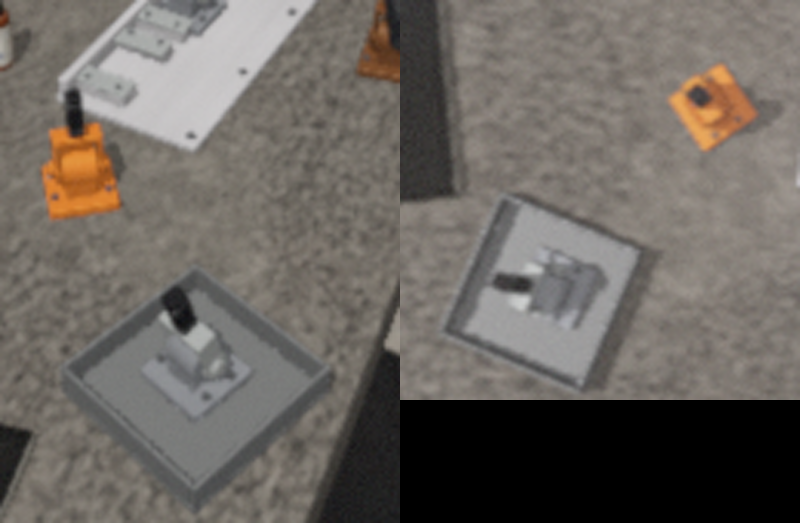

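The unit stands upright in the middle of the tray: its foot is at about (197,378) in the side crop and the tray centre at about (196,385). The lever is tipped over and the slot is empty.

```bash
python3 -c "
from rig import bot
print(bot.sign_off())"
```

```text
the job is handed in; nothing more can be done
None
```

The loose unit was the one in the left slot; it now stands upright in the middle of the tray with its lever tipped to its left stop, the two tight units are still in their slots, and the job was handed in at about 39 s.

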